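Shift the feed gearbox into the pinned slot

TASK

Change the feed: with the fingers, gently push the gearbox's selector lever through its H-shaped gate, out of its slot, across the middle channel and fully home into the end that has the upright pin beside it, then move clear. Only push the lever, never grip it, and leave the other things on the bench where they stand.

Things in the scene. Friction and masses are not known exactly. Their poses are not given: they have to be found in the camera images.
- gearbox: The feed-change gearbox, fixed to the bench: grey housing 130 (x) x 120 (y) mm on a 150 x 136 mm foot, round motor standing out 47 mm behind it, short shaft at its left side, flat gate plate on top. Origin: centre of the underside, on the bench; x points away from the robot (to the motor), y to the left, z up; turned up to about 26 degrees.
- gate (a point): Centre of the gate plate's top, 100 mm above the bench; axes as the gearbox. Screw heads and buttons stand 3 mm above it, the pin 22 mm. The H: two slots along x, middle lines at y = +21 (left) and -21 mm (right), 18 mm wide, x = -38 to +38 mm, joined at x = 0 by a channel along y, 20 mm wide. The corners between are rounded to 5 mm. The lever's stem is 10 mm thick.
- pivot (a point): The lever's pivot inside the housing, 30 mm above the bench, below the gate's centre. With s = shift, c = cross, the knob's centre is at x = 0.15 sin(s), y = -0.15 cos(s) sin(c), z = 0.15 cos(s) cos(c) from here (m, the gearbox's axes).
- cross (a joint): Sideways lean of the lever in rad, about the gearbox's x axis through the pivot: -0.30 is the left slot (+y), +0.30 the right slot (-y), both hard stops. It can cross only while shift is within about 0.07 of zero. It stays where it is left (friction, about 2 N at the knob). Starts at -0.30.
- shift (a joint): Lean of the lever along the slots in rad, about its y axis through the pivot: +0.40 is the far end (+x), -0.40 the end near the robot (-x), both hard stops; 0 is the middle channel. It stays where it is left (friction, about 2 N at the knob). Starts between -0.40 and -0.25, in the near end of the left slot.
- knob (a point): Centre of the lever's black upright round grip, 26 mm in diameter, reaching along the stem from 18 mm below to 20 mm above this point. It is 150 mm from the pivot: 180 mm above the bench with the lever upright, about 162 mm in the slot ends.
- marker_pin: The upright steel pin that marks the wanted slot end: 8 mm thick and 22 mm tall, fixed on the gate plate (12 mm collar). It stands beside one end of the right slot, at the gearbox's y = -45 mm and x = +30 mm (far end wanted) or -30 mm (near end wanted). Origin: centre of its underside, on the plate.
- flat_button: The flat steel button, 12 mm across and 3 mm high, that stands beside the other end of the right slot (not wanted); the two ends of the left slot have the same buttons. Origin: centre of its underside, on the plate.
- weight_100: Loose brass weight, 25 mm wide and 30 mm tall, on the bench left of the gearbox, to be left alone. Origin: centre of its underside.
- vial_2: Loose glass vial with black cap, 27 mm wide and 56 mm tall, left of the gearbox, to be left alone. Origin: centre of its underside.
- bolt_m8: Loose steel bolt standing on its head, 15 mm wide and 35 mm tall, right of the gearbox, to be left alone. Origin: centre of its underside.
- jar_3: Loose white jar with green lid, 52 mm wide and 67 mm tall, right of the gearbox, to be left alone. Origin: centre of its underside.
- wash_bottle: Loose white wash bottle with red spout, 65 x 78 mm wide and 175 mm tall, at the left, to be left alone. Origin: centre of its underside.
- tape_grey: Loose roll of grey tape lying flat, 72 mm wide and 19 mm high, at the far left, to be left alone. Origin: centre of its underside.

How it is judged:
On the way, in this order (a step that is already met when the one before it is completed fails the run):
1. the lever has been brought to the middle channel (value of joint shift between -0.15 and 0.15 rad).
2. the lever has been pushed across to the right slot (value of joint cross above 0.18 rad).
At the end, for the whole second after the job is handed in: The lever rests in the right slot (cross above 0.18 rad) at the end beside the upright pin, within 0.07 rad (about 10 mm at the knob) of that end's stop: shift above 0.33 rad if the pin is at the far end, below -0.33 rad if it is at the near end (value of joint cross above 0.18 rad and ((x of marker_pin in the frame of gearbox above 0 m and value of joint shift above 0.33 rad) or (x of marker_pin in the frame of gearbox below 0 m and value of joint shift below -0.33 rad)) and velocity of joint cross between -0.05 and 0.05 rad/s and velocity of joint shift between -0.05 and 0.05 rad/s); the robot touches nothing.
It fails at once if the fingers press the lever with more than 35 N (gripping or forcing it) (contact force between the fingers and shift above 35 N).
It fails at once if a loose thing on the bench is moved by more than 15 mm or lifted (distance of any of weight_100, vial_2, bolt_m8, jar_3, wash_bottle, tape_grey from where it was at the start of the episode above 0.015 m).
It also fails if it takes over 72 s, if anything falls off the work surface, if the arm or the gripper's body presses on something with over 40 N, if the wrist force passes 120 N, or if a joint passes its speed limit or range.

ROBOT

A 6-joint arm with a two-finger parallel gripper is mounted at the origin on a cart in front of the work surface, level with it; the furniture and walls round the work are solid. World frame = base frame: x ahead of the robot, y to its left, z up, the work surface at z = 0. Lengths are in m, angles in rad, forces in N, time in s.
With the tool pointing down it reaches from about 0.25 to 0.725 m from the base axis. Payload 9.7 kg.
Tool frame: the origin (TCP) lies midway between the tips of the shut fingers; the grasp point (between the pads) lies arm.pinch_z behind it (arm.pinch_z is the distance from the TCP to the grasp point, in m); z points along the fingers, y is the line along which they close (so a half turn about z gives the same grasp; the last joint's range is limited). The gripper opens to 85 mm and grips with 20 to 120 N. Pads are 22 mm wide; open, the fingers measure 114 mm over their backs; the gripper's body (76 mm by 85 mm) begins 54 mm behind the grasp point. The pads swing forward as they close: fully open they stand 13 mm farther back than shut.
Start: joints at [1.178, 0.087, 0.176, 1.66, 0, 1.571], TCP at [0.211, 0.508, 0.231] pointing down, gripper open.
Joint ranges: [-3.13, 3.13], [-0.85, 1.81], [-1.15, 1.24], [-2.2, 2.28], [-1.44, 1.52], [-3.14, 3.14]. Speed limits (rad/s): [2.22, 2.22, 2.57, 3.14, 3.14, 3.14].

INTERFACE

Orientations are given as a unit quaternion [w, x, y, z].
In Python, from rig import arm gives the robot as it stands.
- The arm moves only by the tool drive_tool, never from a script. Its argument "moves" is a list that holds one entry, the list of rows, each a list of 5 numbers: the gripper's target within -1 to 1 (shut at 1, half-way at 0, fully open at -1), then the shift along the world's x, y, z in m, then the turn about the world's z in degrees. A call has 1 to 12 rows; each row shifts and turns the commanded pose from where the row before left it; what a row does not reach is not made up. A row lasts 1/12 s, in which the tool goes at most 41.7 mm and 7.16 degrees, less where a joint would pass 70% of its speed; a pose out of reach is approached as far as the arm can. A call with a gripper value outside its range is refused whole. The fingers move at their own pace and stop on an object; "newtons" is the grip in N (left out, the last holds). Time passes only in rows, so rows that do not move let the fingers close. It gives the time, the measured TCP pose, the force, the opening and the grip force at its end, in the units of the state.
- arm.state(): the state, without advancing time (a new reading comes with each control period).
- arm.capture(name): name is "scene" or "top"; returns the picture (384x512x3 uint8, red, green, blue); there is no depth.
- arm.camera_params(name): a dict with "fx", "fy", "cx", "cy" (pixels), "rvec" (rotation vector, rad) and "tvec" (3), from world to camera coordinates, as OpenCV has them. Camera axes: x right, y down, z forward; pixel columns grow to the right and rows downward; lengths in m; the calibration is good to about 2 mm. A picture is of the moment at which its call begins. camera_params takes no time and is no camera call.
- arm.hand_in(): hands the job in; it is judged then, once.
The state is a dict: "time": time; "joints": joint angles; "joint_vel": joint speeds; "joint_efforts": joint torques, N m; "tcp_pos": TCP position; "orientation": TCP orientation; "force": force on the tool from outside, world axes, zero at the start; "wrist_torque": the same for the moment, N m; "opening": finger opening in m; "grip_force": force on a finger pad.
Only numpy, scipy, OpenCV 4.12 (cv2) and the standard library are available. Lean on these libraries where they do the work, as an engineer would, in place of code of your own. Each camera call takes 0.05 s, during which the arm holds its last target. There are 200 camera calls.

## Working session

There is one attempt and no reset: what is moved stays moved. The work goes in short steps, Python scripts to look and compute and a tool call to move; the robot and the scene stay as the last step left them, time stands still between calls to the robot, and variables do not carry over. Pictures are saved under pics/ and viewed, at most 10 in all, crops included, and the job is handed in when it is done.

Besides the shell and the picture viewer there is one more tool, called after "Request:" in YAML: its name, and indented under it one key for each argument. drive_tool: Moves the arm, as the interface text tells. Its arguments: {"type":"object","properties":{"moves":{"type":"array","items":{"type":"array","items":{"type":"array","items":{"type":"number"}}}},"newtons":{"type":"number"}},"required":["moves"]}

```bash
mkdir -p pics; python3 - <<'E'
from rig import arm
import cv2
for n in("scene","top"):
    im=arm.capture(n); cv2.imwrite(f"pics/{n}0.png",im[:,:,::-1]); print(n,arm.camera_params(n))
print(arm.state(),arm.pinch_z)
E
```

```text
scene {'fx': 353.57679139891906, 'fy': 353.57679139891906, 'cx': 256.69181843247446, 'cy': 191.435920648565, 'rvec': array([ 1.84578611, -1.05967464,  0.62807228]), 'tvec': array([-0.18592284,  0.37830156,  0.61325827])}
top {'fx': 391.0593927401826, 'fy': 391.0593927401826, 'cx': 252.22404846296936, 'cy': 194.73156953196042, 'rvec': array([ 2.15988002, -2.16268047,  0.12303972]), 'tvec': array([0.12308242, 0.55730836, 1.24666386])}
{'time': 0.1, 'joints': array([1.17800855e+00, 8.73843354e-02, 1.75224231e-01, 1.65981318e+00,
       3.78667699e-06, 1.57081322e+00]), 'joint_vel': array([ 1.24012151e-04, -1.70360991e-03,  3.92827264e-03, -1.11622431e-03,
        2.41959875e-05, -5.99475330e-04]), 'joint_efforts': array([ 3.39805192e-04, -5.21558511e+01,  4.65655875e+01,  1.60470855e-02,
        8.79518240e-06,  5.09815294e-06]), 'tcp_pos': array([0.21043997, 0.50792244, 0.23067095]), 'orientation': array([-1.16684618e-04,  1.95142068e-01,  9.80774809e-01, -5.76799976e-04]), 'force': array([-0.89952333,  0.26853797, -0.49109479]), 'wrist_torque': array([ 0.01767556, -0.04013077, -0.01771912]), 'grip_force': 0.0, 'opening': 0.0857575356704302} 0.0187
```

View pics/scene0.png

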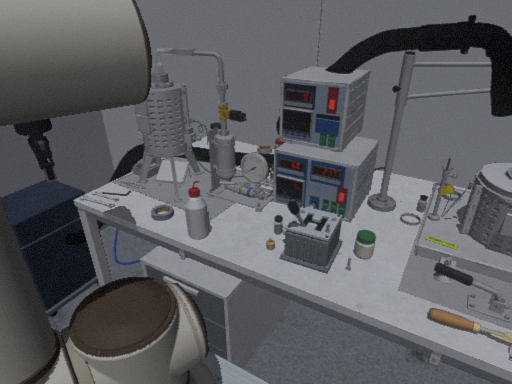

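View pics/top0.png

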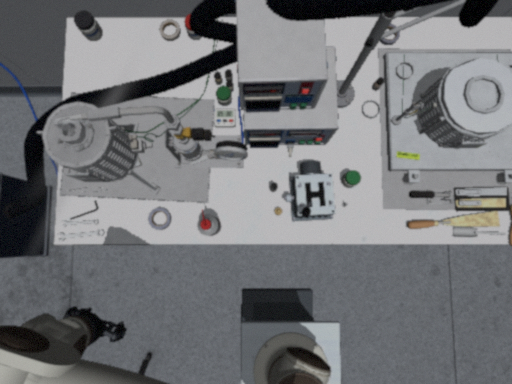

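The scene view shows the gearbox at about (313,235) with its lever knob at about (295,210). In the top view the gearbox is at about (314,193). I'll zoom in on both.

```bash
python3 - <<'E'
import cv2,numpy as np
a=cv2.imread("pics/scene0.png")[190:270,265:365]; b=cv2.imread("pics/top0.png")[150:230,264:364]
f=lambda i:cv2.resize(i,(800,640)[:2],interpolation=cv2.INTER_CUBIC)
cv2.imwrite("pics/z.png",cv2.resize(np.hstack([a[:, 10:90],b[:,10:90]]),(800,400),interpolation=cv2.INTER_CUBIC))
E
cat > h.py <<'E'
from rig import arm
import cv2,numpy as np
def ray(n,u,v):
    p=arm.camera_params(n); R=cv2.Rodrigues(p['rvec'])[0]
    return -R.T@p['tvec'], R.T@np.array([(u-p['cx'])/p['fx'],(v-p['cy'])/p['fy'],1])
def onz(n,u,v,z):
    o,d=ray(n,u,v); return (o+d*(z-o[2])/d[2])
def proj(n,P):
    p=arm.camera_params(n); K=np.array([[p['fx'],0,p['cx']],[0,p['fy'],p['cy']],[0,0,1]])
    return cv2.projectPoints(np.float64(P).reshape(-1,1,3),p['rvec'],p['tvec'],K,None)[0][:,0]
E
```

```text
(no output)
```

View pics/z.png

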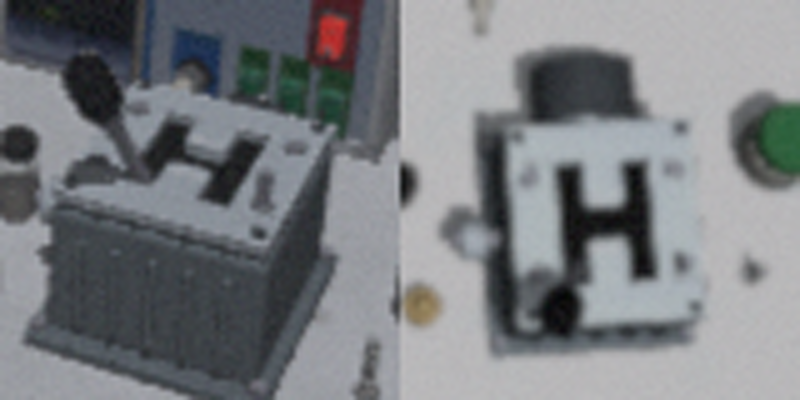

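The left half is the scene view. The upright pin (crop ~(262,192)) stands beside the near end of the right slot, and the far-right button (293,147) is flat. In the top view the pin is at (682,262), the H centre at ~(607,222) and the knob at (560,312). The near end is therefore wanted.

```bash
python3 - <<'E'
from h import *
im=cv2.imread("pics/top0.png"); g=im.max(2)
t=lambda x,y:(274+(x-400)/5-.4,150+y/5-.4)
P={k:onz("top",*t(*v),.1)[:2] for k,v in dict(rt=(638,163),rb=(646,278),lt=(570,166),s1=(518,137),s2=(681,128),s3=(695,305),H=(607,222),pin=(682,262)).items()}
for k,v in P.items(): print(k,v.round(4))
d=P['rt']-P['rb']; d2=P['s2']-P['s3']; d3=P['s1']-P['s2']
print(np.degrees([np.arctan2(d[1],d[0]),np.arctan2(d2[1],d2[0]),np.arctan2(-d3[0],d3[1])]))
print('s mid',(P['s1']+P['s3'])/2)
m=((g<70)*255).astype('uint8'); m[:184]=0;m[195:]*=1
sub=np.zeros_like(m); sub[178:210,302:330]=m[178:210,302:330]*0+((g<90)*255).astype('uint8')[178:210,302:330]
n,l,s,c=cv2.connectedComponentsWithStats(sub); print(s,c)
print('knob',onz("top",*t(560,312),.17), 'scene knob', ray("scene",275+92/5-.4,190+85/5-.4))
# triangulate knob
o1,d1=ray("top",*t(560,310)); o2,dd=ray("scene",275+93/5-.4,190+87/5-.4)
s_=np.linalg.lstsq(np.c_[d1,-dd],o2-o1,rcond=None)[0]; print('tri',o1+d1*s_[0],o2+dd*s_[1])
E
```

```text
rt [ 0.5885 -0.0921]
rb [ 0.5168 -0.0955]
lt [ 0.5867 -0.0498]
s1 [ 0.605  -0.0178]
s2 [ 0.6105 -0.1193]
s3 [ 0.5001 -0.1253]
H [ 0.5516 -0.0721]
pin [ 0.5267 -0.1179]
[2.71022585 3.09510203 3.11250137]
s mid [ 0.55252146 -0.07152285]
[[     0      0    512    384 196329]
 [   302    183     23     27    279]] [[255.41731481 191.49424181]
 [313.68458781 195.55197133]]
knob [ 0.4908818  -0.03259444  0.17      ] scene knob (array([-0.21530427, -0.34398982,  0.6237629 ]), array([ 0.79251604,  0.34746898, -0.51338861]))
tri [ 0.49248336 -0.03343752  0.16390704] [ 0.49285534 -0.03411246  0.16402508]
```

The pin's near end is wanted. The gearbox is at (0.552, -0.072) with yaw of about 3°, and the triangulated knob position matches the start at s≈-0.4, c=-0.3. I'll shut the fingers, rise and turn so the tool's y axis lies along the gearbox's y.

Request:
drive_tool:
  moves:
    - [[1, 0, 0, 0.03, 6], [1, 0, 0, 0.03, 6], [1, 0, 0, 0.02, 6], [1, 0, 0, 0, 6], [1, 0.01, -0.025, 0, 1.5], [1, 0.01, -0.025, 0, 0], [1, 0.01, -0.025, 0, 0], [1, 0.01, -0.025, 0, 0], [1, 0.01, -0.025, 0, 0], [1, 0.01, -0.025, 0, 0], [1, 0.01, -0.025, 0, 0], [1, 0.01, -0.025, 0, 0]]
  newtons: 40

```text
time: 1.1
tcp_pos: [0.2907, 0.3068, 0.311]
orientation: [-0.0, -0.026, 1.0, -0.0]
force: [1.2, -0.4, -0.2]
opening: -0.0001
grip_force: 0.0
```

Request:
drive_tool:
  moves:
    - [[1, 0.012, -0.028, 0, 0], [1, 0.012, -0.028, 0, 0], [1, 0.012, -0.028, 0, 0], [1, 0.012, -0.028, 0, 0], [1, 0.012, -0.028, 0, 0], [1, 0.012, -0.028, 0, 0], [1, 0.012, -0.028, 0, 0], [1, 0.012, -0.028, 0, 0], [1, 0.012, -0.028, 0, 0], [1, 0.012, -0.028, 0, 0], [1, 0.012, -0.028, 0, 0], [1, 0, 0, 0, 0]]

```text
time: 2.1
tcp_pos: [0.4237, -0.0035, 0.3103]
orientation: [-0.001, -0.024, 1.0, -0.001]
force: [0.9, 0.6, -0.4]
opening: 0.0001
grip_force: 0.0
```

Request:
drive_tool:
  moves:
    - [[1, 0.01, -0.032, 0, 0], [1, 0, 0, -0.025, 0], [1, 0, 0, -0.03, 0], [1, 0, 0, -0.03, 0], [1, 0, 0, -0.03, 0], [1, 0, 0, -0.025, 0], [1, 0, 0, -0.015, 0], [1, 0, 0, 0, 0], [1, 0, 0, 0, 0]]

```text
time: 2.85
tcp_pos: [0.432, -0.0316, 0.1561]
orientation: [-0.001, -0.026, 1.0, 0.0]
force: [0.2, -0.8, 0.1]
opening: 0.0002
grip_force: 0.0
```

```bash
python3 - <<'E'
from h import *
import numpy as np
print(arm.state()['tcp_pos'],arm.state()['force'])
a=arm.capture("scene")[150:270,245:365,::-1]; b=arm.capture("top")[140:260,254:374,::-1]
cv2.imwrite("pics/z1.png",cv2.resize(np.hstack([a,b]),(800,400),interpolation=cv2.INTER_CUBIC))
E
```

```text
[ 0.43201802 -0.03161193  0.15610004] [ 0.16340491 -0.77504594  0.0765767 ]
```

View pics/z1.png

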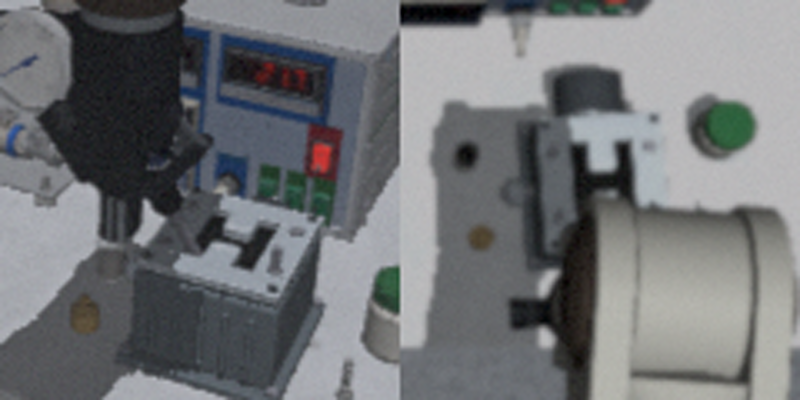

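The fingers stand on the near side of the lever and clear of it. Pushing along the slot next.

Request:
drive_tool:
  moves:
    - [[1, 0.01, 0, 0, 0], [1, 0.01, 0, 0, 0], [1, 0.01, 0.001, 0, 0], [1, 0.01, 0, 0, 0], [1, 0.006, 0.001, 0, 0], [1, 0.006, 0, 0, 0]]

```text
time: 3.45
tcp_pos: [0.4852, -0.0297, 0.1561]
orientation: [-0.001, -0.026, 1.0, 0.0]
force: [-2.2, 0.2, 2.3]
opening: -0.0001
grip_force: 1.4
```

Request:
drive_tool:
  moves:
    - [[1, 0.006, 0.001, 0, 0], [1, 0.006, 0, 0, 0], [1, 0.006, 0, 0, 0], [1, 0.006, 0, 0, 0], [1, 0.006, 0.001, 0, 0], [1, 0.005, 0, 0, 0], [1, 0.004, 0, 0, 0], [1, 0, 0, 0, 0], [1, 0, 0, 0, 0]]

```text
time: 4.2
tcp_pos: [0.5237, -0.0279, 0.1562]
orientation: [-0.0, -0.026, 1.0, -0.0]
force: [-0.2, -0.1, -0.8]
opening: 0.0
grip_force: 0.1
```

```bash
python3 - <<'E'
from h import *
import numpy as np
print(arm.state()['tcp_pos'],arm.state()['force'])
a=arm.capture("scene")[170:250,265:345,::-1]; b=arm.capture("top")[150:230,274:354,::-1]
cv2.imwrite("pics/z2.png",cv2.resize(np.hstack([a,b]),(800,400),interpolation=cv2.INTER_CUBIC))
E
```

```text
[ 0.52373514 -0.02790407  0.1561657 ] [-0.15492499 -0.08921958 -0.76569026]
```

View pics/z2.png

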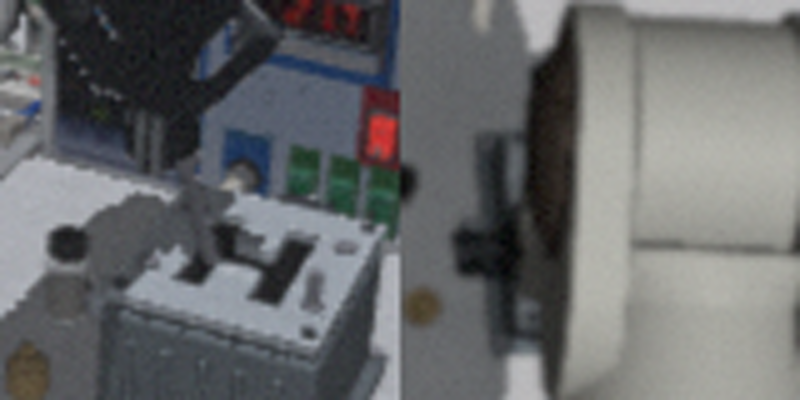

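The stem (~(207,225)) is at about the middle channel. I'll back off, go round to the left of the lever and look at it.

Request:
drive_tool:
  moves:
    - [[1, -0.015, 0, 0, 0], [1, -0.02, 0, 0, 0], [1, 0, 0.02, 0, 0], [1, 0, 0.025, 0, 0], [1, 0, 0.02, 0, 0], [1, 0, 0, 0, 0], [1, 0, 0, 0, 0]]

```text
time: 4.88
tcp_pos: [0.4884, 0.0377, 0.1564]
orientation: [0.0, -0.027, 1.0, -0.0]
force: [0.1, 0.7, 0.0]
opening: 0.0002
grip_force: 0.0
```

```bash
python3 - <<'E'
from h import *
import numpy as np
print(arm.state()['tcp_pos'],arm.state()['force'])
a=arm.capture("scene")[170:250,265:345,::-1]
a=cv2.resize(a,(560,560),interpolation=cv2.INTER_CUBIC)
# overlay expected knob centres for c=-.3, several s
Y=np.radians(3)
for s,col in((-.1,(0,0,255)),(0,(0,255,0)),(.1,(255,0,0))):
    for L in(.13,.17):
        x,y,z=L*np.sin(s),L*np.cos(s)*np.sin(.3),.03+L*np.cos(s)*np.cos(.3)
        P=[.552+x*np.cos(Y)-y*np.sin(Y),-.072+x*np.sin(Y)+y*np.cos(Y),z]
        u=(proj("scene",P)[0]-[265,170]+.5)*7; cv2.circle(a,tuple(int(i) for i in u),3,col,-1)
cv2.imwrite("pics/z3.png",a)
E
```

```text
[0.48844912 0.03770049 0.15642849] [0.09420979 0.73164973 0.04599024]
```

View pics/z3.png

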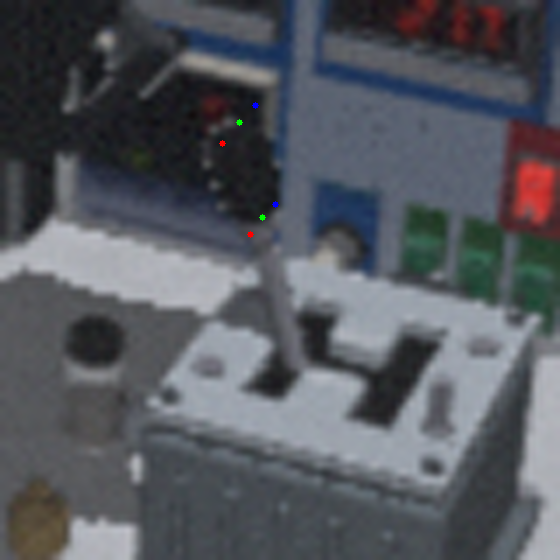

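The knob's centre line at ~(242,170) lies slightly on the near side of the s=0 marks (green), so s≈-0.05. I'll go back and nudge it 7 mm farther, then return to its left side.

Request:
drive_tool:
  moves:
    - [[1, 0, -0.025, 0, 0], [1, 0, -0.025, 0, 0], [1, 0, -0.015, 0, 0], [1, 0.015, 0, 0, 0], [1, 0.015, 0, 0, 0], [1, 0.006, 0, 0, 0], [1, 0.005, 0, 0, 0], [1, 0.001, 0, 0, 0], [1, 0, 0, 0, 0], [1, 0, 0, 0, 0]]

```text
time: 5.77
tcp_pos: [0.5301, -0.0279, 0.1562]
orientation: [-0.0, -0.026, 1.0, -0.0]
force: [-0.9, -0.9, -0.6]
opening: 0.0004
grip_force: 0.5
```

Request:
drive_tool:
  moves:
    - [[1, -0.015, 0, 0, 0], [1, -0.02, 0, 0, 0], [1, 0, 0.02, 0, 0], [1, 0, 0.025, 0, 0], [1, 0, 0.025, 0, 0], [1, 0.02, 0, 0, 0], [1, 0.02, 0, 0, 0], [1, 0.014, 0, 0, 0], [1, 0, 0, 0, 0], [1, 0, 0, 0, 0]]

```text
time: 6.6
tcp_pos: [0.5492, 0.0423, 0.1561]
orientation: [-0.0, -0.026, 1.0, 0.0]
force: [-0.7, 0.1, 0.3]
opening: -0.0003
grip_force: 0.0
```

Request:
drive_tool:
  moves:
    - [[1, 0, -0.01, 0, 0], [1, 0, -0.01, 0, 0], [1, 0, -0.008, 0, 0], [1, 0, -0.008, 0, 0], [1, 0.001, -0.008, 0, 0], [1, 0, -0.008, 0, 0], [1, 0.001, -0.008, 0, 0], [1, 0, -0.006, 0, 0], [1, 0.001, -0.006, 0, 0], [1, 0, 0, 0, 0]]

```text
time: 7.43
tcp_pos: [0.553, -0.031, 0.1571]
orientation: [0.001, -0.026, 1.0, -0.0]
force: [-1.4, 3.1, 5.1]
opening: -0.0003
grip_force: 3.3
```

Request:
drive_tool:
  moves:
    - [[1, 0, -0.006, 0, 0], [1, 0.001, -0.006, 0, 0], [1, 0, -0.006, 0, 0], [1, 0.001, -0.006, 0, 0], [1, 0, -0.006, 0, 0], [1, 0, -0.006, 0, 0], [1, 0, 0, 0, 0]]

```text
time: 8.02
tcp_pos: [0.5546, -0.0669, 0.1561]
orientation: [-0.0, -0.026, 1.0, -0.0]
force: [-0.1, 1.0, 0.7]
opening: 0.0002
grip_force: 0.5
```

Request:
drive_tool:
  moves:
    - [[1, 0, -0.004, 0, 0], [1, 0, -0.004, 0, 0], [1, 0, -0.003, 0, 0], [1, 0, 0, 0, 0]]

```text
time: 8.35
tcp_pos: [0.5544, -0.0773, 0.1559]
orientation: [-0.0, -0.026, 1.0, 0.0]
force: [1.0, 0.9, -0.5]
opening: 0.0001
grip_force: 0.7
```

```bash
python3 - <<'E'
from h import *
import numpy as np
print(arm.state()['tcp_pos'],arm.state()['force'])
a=arm.capture("scene")[170:250,265:345,::-1]
a=cv2.resize(a,(560,560),interpolation=cv2.INTER_CUBIC)
Y=np.radians(3)
for c,col in((.1,(0,0,255)),(.2,(0,255,0)),(.3,(255,0,0))):
    for L in(.13,.17):
        x,y,z=0,-L*np.sin(c),.03+L*np.cos(c)
        P=[.552+x*np.cos(Y)-y*np.sin(Y),-.072+x*np.sin(Y)+y*np.cos(Y),z]
        u=(proj("scene",P)[0]-[265,170]+.5)*7; cv2.circle(a,tuple(int(i) for i in u),3,col,-1)
cv2.imwrite("pics/z4.png",a)
E
```

```text
[ 0.55437447 -0.07731076  0.15589948] [ 0.95904208  0.8745297  -0.47044006]
```

View pics/z4.png

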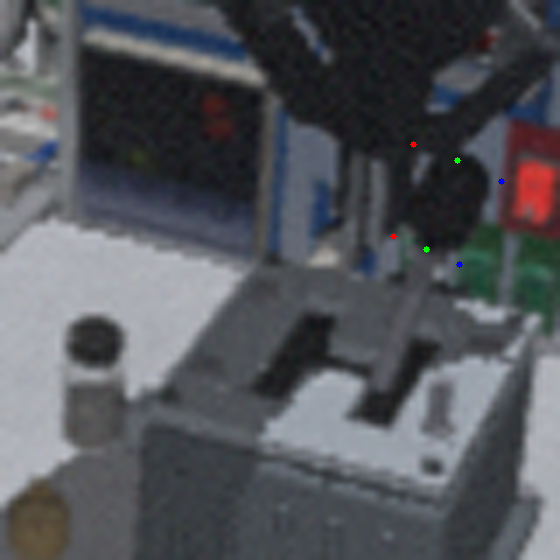

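The knob at ~(447,200) is at c≈0.21. Another ~12 mm takes it into the right slot.

Request:
drive_tool:
  moves:
    - [[1, 0, -0.003, 0, 0], [1, 0, -0.003, 0, 0], [1, 0, -0.003, 0, 0], [1, 0, -0.001, 0, 0], [1, 0, 0, 0, 0]]

```text
time: 8.82
tcp_pos: [0.5545, -0.0872, 0.1563]
orientation: [-0.0, -0.026, 1.0, -0.0]
force: [-0.1, 1.9, -0.4]
opening: 0.0001
grip_force: 0.6
```

Request:
drive_tool:
  moves:
    - [[1, 0, -0.0015, 0, 0], [1, 0, 0, 0, 0]]

```text
time: 8.98
tcp_pos: [0.5545, -0.0885, 0.1563]
orientation: [0.0, -0.026, 1.0, -0.0]
force: [0.7, 1.7, -0.7]
opening: -0.0002
grip_force: 0.8
```

Request:
drive_tool:
  moves:
    - [[1, 0, 0.015, 0, 0], [1, 0, 0.015, 0, 0], [1, 0.015, 0, 0, 0], [1, 0.015, 0, 0, 0], [1, 0.014, 0, 0, 0], [1, 0, 0, 0, 0]]

```text
time: 9.48
tcp_pos: [0.6001, -0.0585, 0.1558]
orientation: [0.0, -0.026, 1.0, -0.0]
force: [0.6, -0.6, 0.4]
opening: -0.0001
grip_force: 0.0
```

Request:
drive_tool:
  moves:
    - [[1, 0, -0.015, 0, 0], [1, 0, -0.015, 0, 0], [1, 0, -0.015, 0, 0], [1, 0, -0.012, 0, 0], [1, 0, 0, 0, 0], [1, 0, 0, 0, 0]]

```text
time: 9.98
tcp_pos: [0.5982, -0.1168, 0.1564]
orientation: [0.0, -0.025, 1.0, 0.0]
force: [0.3, -0.4, 0.1]
opening: -0.0003
grip_force: 0.0
```

Request:
drive_tool:
  moves:
    - [[1, -0.01, 0, 0, 0], [1, -0.008, 0, 0, 0], [1, -0.006, 0, 0, 0], [1, -0.006, 0, 0, 0], [1, -0.006, 0, 0, 0], [1, -0.006, 0, 0, 0], [1, -0.006, 0, 0, 0], [1, -0.006, 0, 0, 0], [1, -0.006, 0, 0, 0], [1, 0, 0, 0, 0]]

```text
time: 10.82
tcp_pos: [0.5375, -0.1153, 0.1564]
orientation: [-0.0, -0.026, 1.0, 0.0]
force: [0.1, 0.1, -1.2]
opening: -0.0004
grip_force: 0.4
```

Request:
drive_tool:
  moves:
    - [[1, -0.004, 0, 0, 0], [1, -0.003, 0, 0, 0], [1, -0.003, 0, 0, 0], [1, 0, 0, 0, 0]]

```text
time: 11.15
tcp_pos: [0.5281, -0.1154, 0.1564]
orientation: [-0.0, -0.026, 1.0, 0.0]
force: [1.0, 0.1, -0.8]
opening: -0.0002
grip_force: 0.6
```

```bash
cat > v.py <<'E'
from h import *
import sys
print(arm.state()['tcp_pos'],arm.state()['force'])
a=arm.capture("scene")[170:250,265:345,::-1]
a=cv2.resize(a,(560,560),interpolation=cv2.INTER_CUBIC)
Y=np.radians(3);c=.3
for s,col in((-.2,(0,0,255)),(-.3,(0,255,0)),(-.4,(255,0,0))):
    for L in(.13,.17):
        x,y,z=L*np.sin(s),-L*np.cos(s)*np.sin(c),.03+L*np.cos(s)*np.cos(c)
        P=[.552+x*np.cos(Y)-y*np.sin(Y),-.072+x*np.sin(Y)+y*np.cos(Y),z]
        u=(proj("scene",P)[0]-[265,170]+.5)*7; cv2.circle(a,tuple(int(i) for i in u),3,col,-1)
cv2.imwrite(sys.argv[1],a)
E
python3 v.py pics/z5.png
```

```text
[ 0.52810843 -0.11536008  0.15638589] [ 1.01243585  0.07288314 -0.78000105]
```

View pics/z5.png

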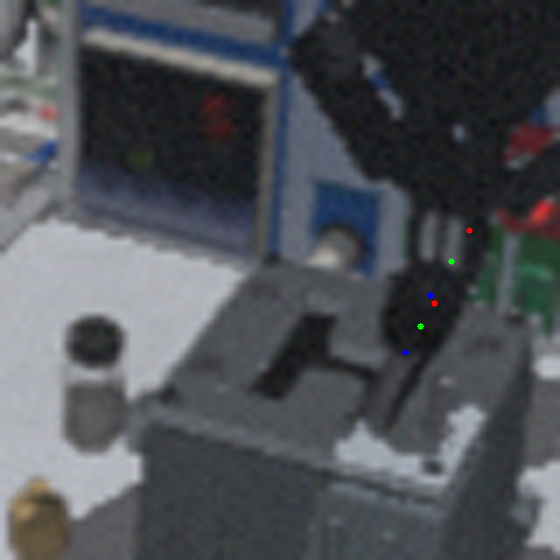

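The knob centre at ~(423,308) gives s≈-0.34. I'll continue in small steps, watching the force for the stop.

Request:
drive_tool:
  moves:
    - [[1, -0.002, 0, 0, 0], [1, -0.002, 0, 0, 0], [1, -0.001, 0, 0, 0], [1, 0, 0, 0, 0]]

```text
time: 11.53
tcp_pos: [0.5234, -0.1154, 0.1563]
orientation: [-0.0, -0.026, 1.0, 0.0]
force: [1.2, 0.7, 0.1]
opening: 0.0003
grip_force: 0.7
```

Request:
drive_tool:
  moves:
    - [[1, -0.0015, 0, 0, 0], [1, -0.001, 0, 0, 0], [1, 0, 0, 0, 0]]

```text
time: 11.78
tcp_pos: [0.5213, -0.1154, 0.1564]
orientation: [0.0, -0.026, 1.0, -0.0]
force: [3.2, 0.4, -0.5]
opening: 0.0002
grip_force: 1.7
```

Request:
drive_tool:
  moves:
    - [[1, -0.0007, 0, 0, 0], [1, 0, 0, 0, 0]]

```text
time: 11.95
tcp_pos: [0.5206, -0.1154, 0.1564]
orientation: [0.0, -0.026, 1.0, -0.0]
force: [5.0, 0.4, -1.9]
opening: -0.0002
grip_force: 2.1
```

Request:
drive_tool:
  moves:
    - [[1, 0.01, 0, 0, 0], [1, 0.02, 0, 0, 0], [1, 0, 0, 0.03, 0], [1, 0, 0, 0.03, 0], [1, 0, 0, 0.03, 0], [1, 0, 0, 0.03, 0], [1, 0, 0.03, 0, 0], [1, 0, 0.03, 0, 0], [1, 0, 0.03, 0, 0], [1, 0, 0, 0, 0], [1, 0, 0, 0, 0]]

```text
time: 12.87
tcp_pos: [0.5504, -0.0242, 0.2761]
orientation: [-0.001, -0.027, 1.0, -0.0]
force: [-0.8, 0.3, 0.5]
opening: -0.0003
grip_force: 0.0
```

```bash
python3 v.py pics/z6.png
```

```text
[ 0.55036955 -0.02420091  0.27607368] [-0.77527558  0.30473365  0.4596263 ]
```

View pics/z6.png

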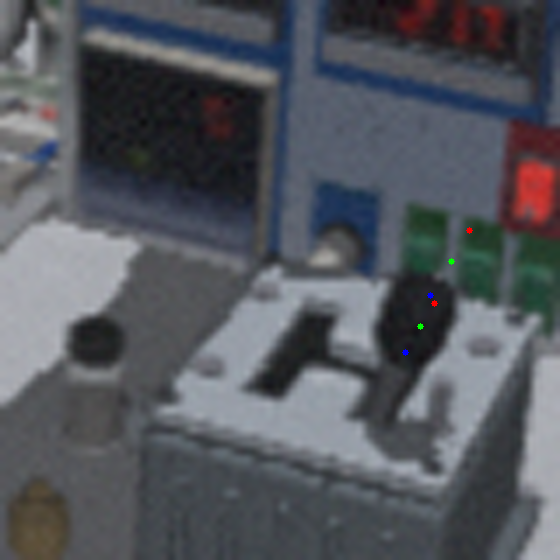

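The knob centre at ~(415,322) sits on the s=-0.4 marks, next to the pin. The arm is clear and the bench things have not moved.

```bash
python3 -c "
from rig import arm
print(arm.hand_in())"
```

```text
the job is handed in; nothing more can be done
None
```

The lever now rests in the near end of the right slot, beside the upright pin, at about shift -0.4; the arm is clear and the job is handed in (no verdict was returned).

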